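# Load and start the block shaker

## Task

Get the block shaker ready for the next run: take the vial block, keep it upright, and set it down gently in the shaker's platform with the notch in its foot over the key so that it sits fully home; then put the heat cover on the block with its notch over the block's lug so that it too sits fully home. Once the block is covered, turn the selector to the two-dot mark, let go, and leave the other things on the bench where they are.

Things in the scene. Friction and masses are not known exactly. Their poses are not given: they have to be found in the camera images.
- shaker: fixed bench shaker, white case 260 x 170 mm, its top face 56 mm above the bench; origin under the middle of the case, +x from its control panel (robot's side) to its platform, +y to its left, z up
- shaker_seat (a point): centre of the floor of the round platform, 66 mm above the bench. A collar 11 mm high surrounds the floor: inner radius 43.5 mm, flaring to 46.5 mm at its rim, outer radius 50 mm
- shaker_key (a point): foot of the dark steel key on the platform floor, 39.8 mm from its centre towards the shaker's -x: 8 mm wide, reaching from 35 mm radius out through the collar, 14 mm high with a rounded top
- vial_block: loose aluminium block, about 0.4 kg, with six capped glass vials standing 11 mm out of its top. Origin at the middle of its underside, z up. Foot: disc of radius 42 mm, 10 mm thick. Above it a plain round body of radius 31 mm up to 54 mm. Notch and lug both lie on its own -x side
- block_notch (a point): middle of the notch in the block's foot, 39.8 mm from the block's axis, on its underside: 11 mm wide, 8.5 mm deep radially, cut through the full 10 mm. It goes over the shaker's key; home, this point coincides with shaker_key
- block_lug (a point): the block's dark steel lug, 36 mm from its axis, 46 mm above its underside: 8 mm wide, from the body out to 39.5 mm radius, from 40.5 to 52 mm height, rounded top. The heat cover's notch goes over it
- block_grip (a point): on the block's axis, 40 mm above its underside: a good height to grip the 62 mm round body, fingers either side and clear of the lug; fingertips must stay above the foot, collar and key (16 mm above the block's underside)
- heat_cover: loose grey round cap, 0.14 kg, radius 38 mm, 24 mm high, hollow below, with a black bar grip on top and a white index line that points to its notch. Origin at the middle of the lower edge of its skirt, z up. The skirt (inner radius 32.5 mm, chamfered) goes 8 mm down over the top of the block: home, the cover's origin is on the block's axis 46 mm above the block's underside
- cover_notch (a point): middle of the notch in the cover's skirt, at its lower edge, 36 mm from the axis on the cover's own -x side: 11 mm wide, open below and outwards. Home, this point coincides with block_lug
- cover_grip (a point): in the cover's bar grip, 46 mm above its lower edge: the bar is 48 mm long along the cover's x, 12 mm thick along y, from 24 to 55 mm height
- selector_grip (a point): on the axis of the selector, 85 mm above the bench, a good height to grip: black knob on the shaker's control panel with a bar 42 mm long and 12 mm thick, from 61 to 93 mm above the bench, standing on a round skirt of 48 mm diameter and 4 mm thickness, with a white line along one half of it as pointer
- selector (a joint): selector angle in rad, growing clockwise from above. Click stops at 0 (open ring, off), 0.6 (one dot), 1.2 (two dots) and 1.8 (three dots). The pointer's direction in the shaker's frame is 0.9 - value rad counter-clockwise from the shaker's +x (towards the platform). Passing from one stop to the next takes about 0.1 N m; released near a stop it settles into it
- vial_rack: bystander: blue rack, 66 x 150 x 22 mm, with vials; origin under its middle
- beaker: bystander: clear beaker, 54 mm wide, 70 mm high; origin under its middle
- headspace_vial: bystander: large capped vial, 22 mm wide, 62 mm high; origin under its middle
- tweezers: bystander: steel tweezers, 122 mm long along y; origin under their middle
Things that resemble listed ones, but are neither listed nor needed, are in the scene too. What is shaped like the heat_cover but brown or green is not meant.

How it is judged:
By the outcome, as a careful person would: the job done as asked, in the order asked, and still so for the second after the job is handed in, with the robot touching nothing.
It also fails if it takes over 72 s, if anything falls off the work surface, if the arm or the gripper's body presses on something with over 40 N, if the wrist force passes 120 N, or if a joint passes its speed limit or range.

## Robot

A 7-joint arm with a two-finger parallel gripper is mounted at the origin on a cart in front of the work surface, level with it; the furniture and walls round the work are solid. World frame = base frame: x ahead of the robot, y to its left, z up, the work surface at z = 0. Lengths are in m, angles in rad, forces in N, time in s.
With the tool pointing down it reaches from about 0.425 to 0.925 m from the base axis. Payload 6.8 kg.
Tool frame: the origin (TCP) lies at the very end of the fingers, on their centre line; the grasp point (between the pads) lies 19 mm behind it; z points along the fingers, y is the line along which they close (so a half turn about z gives the same grasp; the last joint's range is limited). The gripper opens to 85 mm and grips with 20 to 120 N. Pads are 22 mm wide; open, the fingers measure 114 mm over their backs; the gripper's body (76 mm by 85 mm) begins 54 mm behind the grasp point. The pads swing forward as they close: fully open they stand 13 mm farther back than shut.
Start: joints at [0.997, 0.477, 0.022, 1.555, -0.011, 1.109, -0.083], TCP at [0.303, -0.603, 0.231] pointing down, gripper open.
Joint ranges: [-2.96, 2.96], [-0.34, 2.1], [-1.41, 1.46], [0.24, 2.44], [-1.37, 4.51], [0.17, 1.92], [-2.96, 2.96]. Speed limits (rad/s): [2.39, 2.39, 3.14, 3.14, 3.14, 3.14, 3.14].

## Interface

Orientations are given as a unit quaternion [w, x, y, z].
In Python, from station import bot gives the robot as it stands.
- The arm moves only by the tool apply_moves, never from a script. Its argument "deltas" is a list of rows, each a list of 3 entries, a list of its own where there are three numbers: the closure, from 0 (fully open) to 1 (shut), then the shift along the tool's x, y, z in units of 0.2 m (1.0 is 0.2 m), then the turn about the tool's z in units of 2 pi rad (1.0 is 2 pi rad). A call has 1 to 12 rows; each row is the pose to reach, as a shift and turn from the pose commanded when the call began, along the tool's axes at that moment, turning the shorter way round; what a row does not reach only later rows make up. A row lasts 1/10 s, in which the tool goes at most 50 mm and 8.59 degrees, less where a joint would pass 70% of its speed; a pose out of reach is approached as far as the arm can. A call with a number of a shift or a turn outside -1 to 1 is refused whole. A call with a gripper value outside its range is refused whole. The fingers move at their own pace and stop on an object; "squeeze" is the grip in N (left out, the last holds). Time passes only in rows, so rows that repeat a pose let the fingers close. It gives the time, the measured TCP pose, the force, the opening and the grip force at its end, in the units of the state.
- bot.get_obs(): the state, without advancing time (a new reading comes with each control period).
- bot.read_camera(name): name is "scene" or "top" or "wrist"; returns a dict with "color" (384x512x3 uint8, red, green, blue), "intrinsics" (3x3 intrinsics, pixels), "pose" (4x4, takes a point from camera to world coordinates); the wrist camera has in their place "hand_eye" (4x4, takes a point from camera to tool coordinates, whose origin is the TCP and whose axes are the flange's). Camera axes: x right, y down, z forward; pixel columns grow to the right and rows downward; lengths in m; the calibration is good to about 2 mm. A picture is of the moment at which its call begins: read the wrist's pose just before it. There is no depth.
- bot.hand_in(): hands the job in; it is judged then, once.
Trained networks look in a picture, given as the dict that the camera call returned (one of the last four; its "shot" number tells which), for a name from the list of things; names that differ only in an ending like _2 or _b are one class to them, and where a whole thing is asked for, a point or a joint stands for the part that bears it (a point fixed in the world has none). Each returns a list of dicts, best first, with "confidence" (0 to 1); they miss things now and then, are a little off and sometimes report something else, mostly with a low value. They report only what shows in the picture. A call takes as long as a camera call. They do not tell look-alikes from the thing itself.
- bot.look_for(picture, target): "point" ([x, y, z] in m, in world coordinates, good to about 4 mm: the middle of the surface that is visible of it).
The state is a dict: "t": time; "q": joint angles; "joint_vel": joint speeds; "joint_torque": joint torques, N m; "eef_pos": TCP position; "tool_rot": TCP orientation; "contact_force": force on the tool from outside, world axes, zero at the start; "torque": the same for the moment, N m; "gripper_width": opening from 0.0 (shut) to 1.0 (fully open); "grasp_force": force on a finger pad.
Only numpy, scipy, OpenCV 4.12 (cv2) and the standard library are available. Lean on these libraries where they do the work, as an engineer would, in place of code of your own. Each camera call takes 0.05 s, during which the arm holds its last target. There are 200 camera calls.

## Working session

There is one attempt and no reset: what is moved stays moved. The work goes in short steps, Python scripts to look and compute and a tool call to move; the robot and the scene stay as the last step left them, time stands still between calls to the robot, and variables do not carry over. Pictures are saved under pics/ and viewed, at most 10 in all, crops included, and the job is handed in when it is done.

Besides the shell and the picture viewer there is one more tool, called after "Emit:" by a JSON object that holds its "fn" and its "kwargs". apply_moves: Moves the arm, as the interface text tells. Its arguments: {"type":"object","properties":{"deltas":{"type":"array","items":{"type":"array"}},"squeeze":{"type":"number"}},"required":["deltas"]}

```bash
ls; mkdir -p pics; python3 - <<'E'
from station import bot
import cv2,numpy as np
print(bot.get_obs())
ims=[]
for c in ["scene","top"]:
    p=bot.read_camera(c); cv2.imwrite(f"pics/{c}0.png",p["color"][:,:,::-1])
    print(c,p["intrinsics"].tolist(),p["pose"].round(4).tolist())
    for n in ["shaker","vial_block","heat_cover","selector_grip","block_lug","block_notch","cover_notch","shaker_key","shaker_seat","vial_rack","beaker","headspace_vial","tweezers"]:
        try:
            print(n,[(np.round(d["point"],3).tolist(),round(d["confidence"],2)) for d in bot.look_for(p,n)])
        except Exception as e: print(n,e)
    ims.append(p["color"])
E
```

```text
pics
{'t': 0.0, 'q': array([ 0.99690066,  0.4778479 ,  0.02234448,  1.55649138, -0.01147962,
        1.10929846, -0.0831112 ]), 'joint_vel': array([-2.92311902e-04,  2.02029624e-03, -3.00955923e-04,  3.50619372e-04,
       -9.52992830e-04,  5.47133953e-04, -3.81323618e-05]), 'joint_torque': array([ 2.22655312e-04, -5.96454442e+01,  1.60834897e+00, -2.81201828e+01,
        1.25969842e-02,  9.20534309e-03,  2.85419526e-05]), 'eef_pos': array([ 0.30286529, -0.60255003,  0.23027692]), 'tool_rot': array([-9.09987540e-04,  9.72999505e-01,  2.30805211e-01, -3.00715049e-04]), 'contact_force': array([ 0.61173187, -0.29159338, -0.47281242]), 'torque': array([ 0.01407096,  0.0237809 , -0.01484303]), 'grasp_force': 0.0, 'gripper_width': 1.0013281764987232}
scene [[449.5413623229711, 0.0, 255.16213953032343], [0.0, 449.5413623229711, 189.07829100123703], [0.0, 0.0, 1.0]] [[-0.8301, -0.3304, 0.4492, -0.107], [-0.5573, 0.518, -0.6489, 0.8876], [-0.0183, -0.789, -0.6142, 0.939], [0.0, 0.0, 0.0, 1.0]]
shaker [([0.538, 0.009, 0.056], 0.84), ([0.486, -0.324, 0.028], 0.61)]
vial_block [([0.416, 0.27, 0.
[... 1036 characters left out ...]
eat_cover [([0.374, -0.336, 0.024], 0.72), ([0.488, -0.341, 0.024], 0.62), ([0.508, -0.208, 0.028], 0.49), ([0.422, 0.248, 0.05], 0.34)]
selector_grip []
block_lug [([0.424, 0.246, 0.052], 0.54), ([0.411, 0.454, 0.034], 0.18)]
block_notch [([0.42, 0.252, 0.051], 0.71)]
cover_notch [([0.492, -0.335, 0.025], 0.72), ([0.504, -0.207, 0.021], 0.65), ([0.373, -0.339, 0.021], 0.59), ([0.423, 0.248, 0.052], 0.35)]
shaker_key [([0.55, -0.024, 0.057], 0.64)]
shaker_seat [([0.548, -0.028, 0.055], 0.61)]
vial_rack [([0.664, -0.355, 0.018], 0.71)]
beaker [([0.413, 0.454, 0.032], 0.76)]
headspace_vial [([0.571, -0.494, 0.056], 0.62)]
tweezers [([0.486, -0.34, 0.026], 0.64), ([0.468, -0.021, 0.064], 0.62)]
```

View pics/scene0.png

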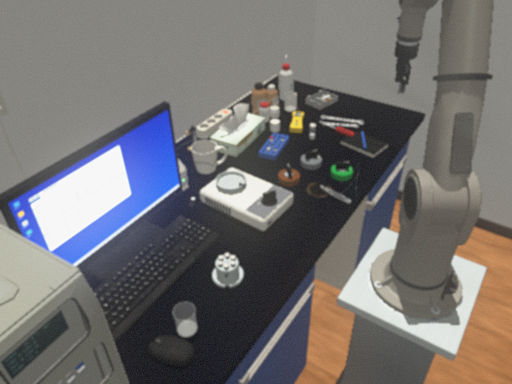

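View pics/top0.png

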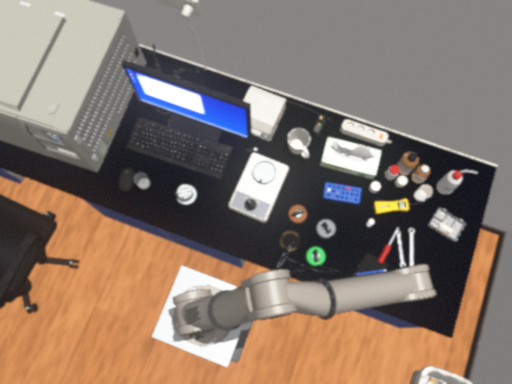

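```bash
cat > h.py <<'E'
from station import bot
import numpy as np, cv2
from scipy.spatial.transform import Rotation as R
def rot(o): q=o["tool_rot"]; return R.from_quat([q[1],q[2],q[3],q[0]]).as_matrix()
def yaw(o): r=rot(o); return np.arctan2(r[1,0],r[0,0])
def to(x,y,z,yw=None,o=None):
    "deltas (units of the move tool) from the measured pose to a TCP target"
    o=o or bot.get_obs(); r=rot(o)
    th=yaw(o); Rz=np.array([[np.cos(th),np.sin(th),0],[np.sin(th),-np.cos(th),0],[0,0,-1]])
    d=r.T@(np.array([x,y,z])-o["eef_pos"])
    t=0 if yw is None else -((yw-th+np.pi)%(2*np.pi)-np.pi)/(2*np.pi)
    print("delta",(d/0.2).round(4).tolist(),"turn",round(t,4),"| mm",np.linalg.norm(d)*1e3//1)
def st():
    o=bot.get_obs(); print("t",round(o["t"],2),"p",o["eef_pos"].round(4),"yaw",round(np.degrees(yaw(o)),2),"F",o["contact_force"].round(1),"T",o["torque"].round(2),"w",round(o["gripper_width"],3),"g",round(o["grasp_force"],1),"q7",round(o["q"][6],2)); return o
def wrist(name=None):
    o=bot.get_obs(); p=bot.read_camera("wrist")
    T=np.eye(4); T[:3,:3]=rot(o); T[:3,3]=o["eef_pos"]; p["W"]=T@p["hand_eye"]
    if name: cv2.imwrite(f"pics/{name}.png",p["color"][:,:,::-1]); np.savez(f"pics/{name}.npz",W=p["W"],K=p["intrinsics"])
    return p
def proj(p,X):
    X=np.atleast_2d(X); W=p.get("W",p.get("pose")) if isinstance(p,dict) else p["W"]
    c=(X-W[:3,3])@W[:3,:3]; K=p["intrinsics"] if "intrinsics" in p else p["K"]
    return (c[:,:2]/c[:,2:])*[K[0,0],K[1,1]]+[K[0,2],K[1,2]]
def back(p,uv,z):
    W=p["W"] if "W" in p else p["pose"]; K=p["intrinsics"] if "intrinsics" in p else p["K"]
    uv=np.atleast_2d(uv).astype(float); d=np.c_[(uv[:,0]-K[0,2])/K[0,0],(uv[:,1]-K[1,2])/K[1,1],np.ones(len(uv))]@W[:3,:3].T
    return W[:3,3]+d*((z-W[2,3])/d[:,2])[:,None]
E
python3 - <<'E'
from h import *
o=st(); p=wrist(); print(p["hand_eye"].round(4).tolist(),p["intrinsics"].tolist())
to(0.45,-0.33,0.28,0,o)
E
```

```text
t 1.4 p [ 0.3032 -0.6031  0.2313] yaw 26.69 F [0.6 0.2 0.5] T [0.   0.   0.01] w 0.998 g 0.0 q7 -0.08
[[0.0001, -0.9659, -0.2588, 0.0664], [1.0, 0.0001, 0.0001, -0.0007], [-0.0001, -0.2588, 0.9659, -0.1433], [0.0, 0.0, 0.0, 1.0]] [[299.4869091016125, 0.0, 253.7196227313384], [0.0, 299.4869091016125, 189.8469160780468], [0.0, 0.0, 1.0]]
delta [1.2691, -0.8903, -0.2434] turn 0.0741 | mm 313.0
```

Emit:
{"fn": "apply_moves", "kwargs": {"deltas": [[0, [0.1, -0.09, -0.02], 0.01], [0, [0.3, -0.26, -0.06], 0.03], [0, [0.5, -0.45, -0.1], 0.05], [0, [0.7, -0.63, -0.14], 0.07], [0, [0.9, -0.8, -0.18], 0.074], [0, [1.0, -0.89, -0.2], 0.074], [0, [1.0, -0.89, -0.2], 0.074], [0, [1.0, -0.89, -0.2], 0.074]]}}

```text
t: 2.25
eef_pos: [0.4026, -0.3535, 0.2718]
tool_rot: [0.0, 1.0, 0.002, 0.0]
contact_force: [-0.3, -0.4, -1.3]
gripper_width: 0.997
grasp_force: 0.0
```

```bash
python3 - <<'E'
from h import *
o=st(); p=wrist("w1")
for n in ["heat_cover","cover_notch","tweezers"]:
    print(n,[(np.round(d["point"],3).tolist(),round(d["confidence"],2),proj(p,d["point"]).round().tolist()) for d in bot.look_for(p,n)])
to(0.5,0,0.32,0,o)
E
```

```text
t 2.25 p [ 0.4026 -0.3535  0.2718] yaw 0.21 F [-0.3 -0.4 -1.3] T [-0.06 -0.02 -0.01] w 0.997 g 0.0 q7 -0.96
heat_cover [([0.376, -0.339, 0.026], 0.88, [[244.0, 182.0]]), ([0.498, -0.341, 0.019], 0.67, [[245.0, 85.0]]), ([0.515, -0.218, 0.022], 0.57, [[144.0, 70.0]])]
cover_notch [([0.498, -0.338, 0.023], 0.84, [[242.0, 85.0]]), ([0.512, -0.22, 0.024], 0.6, [[146.0, 72.0]])]
tweezers [([0.351, -0.222, 0.004], 0.89, [[162.0, 195.0]])]
delta [0.4935, -1.7654, -0.2417] turn 0.0006 | mm 369.0
```

View pics/w1.png

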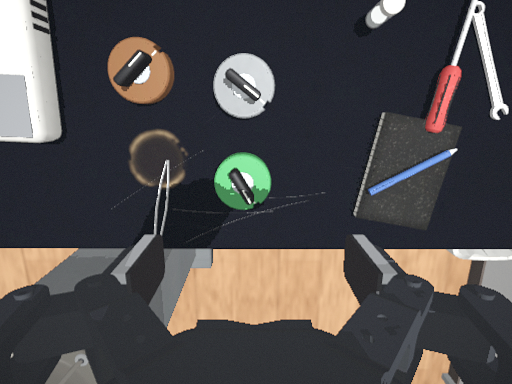

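Emit:
{"fn": "apply_moves", "kwargs": {"deltas": [[0, [0.05, -0.1, -0.02], 0], [0, [0.1, -0.3, -0.08], 0], [0, [0.18, -0.52, -0.12], 0], [0, [0.24, -0.75, -0.18], 0], [0, [0.3, -0.95, -0.24], 0], [0, [0.35, -1.0, -0.3], 0]]}}

```text
t: 3.05
eef_pos: [0.4724, -0.1501, 0.3318]
tool_rot: [-0.001, 1.0, 0.003, 0.0]
contact_force: [-0.2, -0.4, 0.5]
gripper_width: 0.998
grasp_force: 0.0
```

Emit:
{"fn": "apply_moves", "kwargs": {"deltas": [[0, [0.04, -0.2, 0], 0], [0, [0.08, -0.4, 0], 0], [0, [0.12, -0.6, 0], 0], [0, [0.14, -0.7, 0], 0], [0, [0.14, -0.75, 0], 0], [0, [0.14, -0.75, 0], 0]]}}

```text
t: 3.65
eef_pos: [0.4996, -0.0041, 0.3311]
tool_rot: [-0.0, 1.0, 0.001, -0.0]
contact_force: [0.7, -0.3, 0.2]
gripper_width: 0.999
grasp_force: 0.0
```

```bash
python3 - <<'E'
from h import *
o=st(); p=wrist("w2")
for n in ["shaker","selector_grip","shaker_key","shaker_seat"]:
    print(n,[(np.round(d["point"],3).tolist(),round(d["confidence"],2),proj(p,d["point"]).round().tolist()) for d in bot.look_for(p,n)])
to(0.42,0.25,0.32,0,o)
E
```

```text
t 3.65 p [ 0.4996 -0.0041  0.3311] yaw 0.08 F [ 0.7 -0.3  0.2] T [-0.03  0.02 -0.  ] w 0.999 g 0.0 q7 -1.72
shaker [([0.571, -0.023, 0.059], 0.8, [[269.0, 105.0]])]
selector_grip []
shaker_key [([0.579, -0.022, 0.054], 0.94, [[268.0, 99.0]]), ([0.657, -0.318, 0.02], 0.29, [[481.0, 41.0]])]
shaker_seat [([0.576, -0.019, 0.055], 0.78, [[266.0, 101.0]]), ([0.499, -0.324, 0.026], 0.33, [[467.0, 156.0]])]
delta [-0.3965, -1.271, 0.0556] turn 0.0002 | mm 266.0
```

View pics/w2.png

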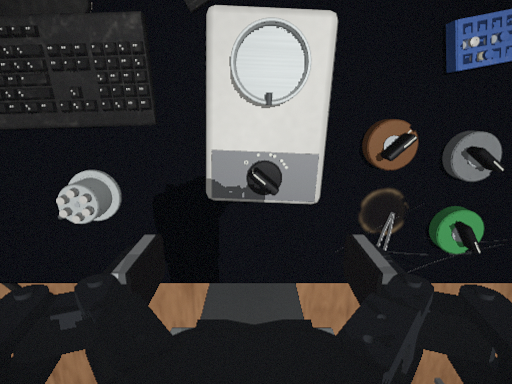

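```bash
cat > shk.py <<'E'
from h import *
import sys
from scipy.optimize import least_squares
im=cv2.imread(f"pics/{sys.argv[1]}.png"); p=dict(np.load(f"pics/{sys.argv[1]}.npz"))
g=cv2.GaussianBlur(cv2.cvtColor(im,cv2.COLOR_BGR2GRAY),(3,3),0).astype(float)
L=[];Rr=[]
for v in range(25,145):
    row=g[v]; dd=np.diff(row)
    l=190+np.argmax(dd[190:230]); r=300+np.argmin(dd[300:350]); L.append((l+.5,v)); Rr.append((r+.5,v))
for nm,e in(("L",L),("R",Rr)):
    P=back(p,e,0.05)[:,:2]; f=np.polyfit(P[:,0],P[:,1],1)
    k=abs(P[:,1]-np.polyval(f,P[:,0]))<0.003; f=np.polyfit(P[k,0],P[k,1],1)
    print(nm,"yaw deg",np.degrees(np.arctan(f[0])).round(2),"y at x=.6",np.polyval(f,.6).round(4),"y at .45",np.polyval(f,.45).round(4))
# collar rim: radial edges about a guess
c0=back(p,[[271,62]],0.077)[0,:2]; print("guess",c0)
for it in range(3):
  prof=[]; rr=np.arange(.036,.06,.0003)
  for a in np.linspace(0,2*np.pi,180,endpoint=False):
    uv=proj(p,np.c_[c0[0]+rr*np.cos(a),c0[1]+rr*np.sin(a),np.full(len(rr),.077)]).astype(np.float32)
    prof.append(cv2.remap(g.astype(np.float32),uv[:,0].reshape(1,-1),uv[:,1].reshape(1,-1),cv2.INTER_LINEAR)[0])
  prof=np.array(prof)
  if it==0: print("mean profile",[(round(r*1e3,1),int(m)) for r,m in zip(rr[::3],np.median(prof,0)[::3])])
  # first harmonic of darkest ring radius
  dr=rr[np.argmin(prof,1)]; a=np.linspace(0,2*np.pi,180,endpoint=False)
  s=least_squares(lambda q:dr-(q[0]+q[1]*np.cos(a)+q[2]*np.sin(a)),[.047,0,0],loss="soft_l1",f_scale=.001).x
  c0=c0+s[1:]; print("ring",c0.round(4),"r",s[0].round(4))
E
python3 shk.py w2; python3 - <<'E'
import cv2
im=cv2.imread("pics/w2.png"); cv2.imwrite("pics/w2c.png",cv2.resize(im[0:210,195:345],None,fx=2.85,fy=2.85,interpolation=cv2.INTER_CUBIC))
E
```

```text
L yaw deg -2.31 y at x=.6 0.0616 y at .45 0.0677
R yaw deg -2.31 y at x=.6 -0.1066 y at .45 -0.1006
guess [ 0.62223268 -0.02419379]
mean profile [(np.float64(36.0), 218), (np.float64(36.9), 218), (np.float64(37.8), 217), (np.float64(38.7), 216), (np.float64(39.6), 214), (np.float64(40.5), 205), (np.float64(41.4), 178), (np.float64(42.3), 151), (np.float64(43.2), 133), (np.float64(44.1), 133), (np.float64(45.0), 146), (np.float64(45.9), 167), (np.float64(46.8), 188), (np.float64(47.7), 202), (np.float64(48.6), 202), (np.float64(49.5), 198), (np.float64(50.4), 199), (np.float64(51.3), 206), (np.float64(52.2), 209), (np.float64(53.1), 210), (np.float64(54.0), 211), (np.float64(54.9), 212), (np.float64(55.8), 211), (np.float64(56.7), 213), (np.float64(57.6), 214), (np.float64(58.5), 214), (np.float64(59.4), 214)]
ring [ 0.6181 -0.0214] r 0.0459
ring [ 0.6178 -0.0211] r 0.0462
ring [ 0.6178 -0.0211] r 0.0461
```

View pics/w2c.png

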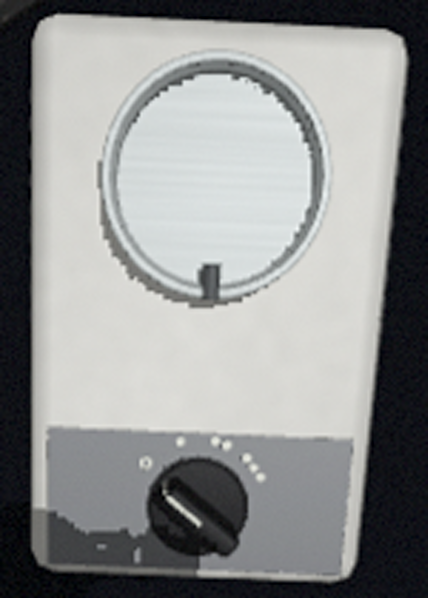

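Emit:
{"fn": "apply_moves", "kwargs": {"deltas": [[0, [-0.03, -0.1, 0], 0], [0, [-0.09, -0.3, 0], 0], [0, [-0.16, -0.5, 0.05], 0], [0, [-0.23, -0.7, 0.05], 0], [0, [-0.28, -0.85, 0.05], 0], [0, [-0.3, -0.95, 0.05], 0], [0, [-0.3, -1.0, 0.05], 0], [0, [-0.3, -1.0, 0.05], 0]]}}

```text
t: 4.7
eef_pos: [0.4398, 0.1961, 0.3214]
tool_rot: [-0.0, 1.0, 0.001, 0.0]
contact_force: [0.4, -0.4, -0.2]
gripper_width: 0.997
grasp_force: 0.0
```

```bash
python3 - <<'E'
from h import *
o=st(); p=wrist("w3")
for n in ["vial_block","block_lug","block_notch"]:
    print(n,[(np.round(d["point"],3).tolist(),round(d["confidence"],2),proj(p,d["point"]).round().tolist()) for d in bot.look_for(p,n)])
uv=proj(p,[0.42,0.25,0.03])[0]; im=p["color"][:,:,::-1]
u,v=uv.astype(int); x0,y0=max(u-70,0),max(v-60,0); print(x0,y0)
cv2.imwrite("pics/w3c.png",cv2.resize(im[y0:y0+120,x0:x0+140],None,fx=5,fy=5,interpolation=cv2.INTER_CUBIC))
E
```

```text
t 4.7 p [0.4398 0.1961 0.3214] yaw 0.1 F [ 0.4 -0.4 -0.2] T [-0.06  0.01 -0.02] w 0.997 g 0.0 q7 -2.17
vial_block [([0.437, 0.249, 0.053], 0.86, [[216.0, 161.0]])]
block_lug [([0.441, 0.249, 0.051], 0.86, [[217.0, 158.0]]), ([0.541, -0.011, 0.055], 0.72, [[415.0, 82.0]])]
block_notch [([0.439, 0.251, 0.053], 0.67, [[215.0, 159.0]])]
147 109
```

View pics/w3c.png

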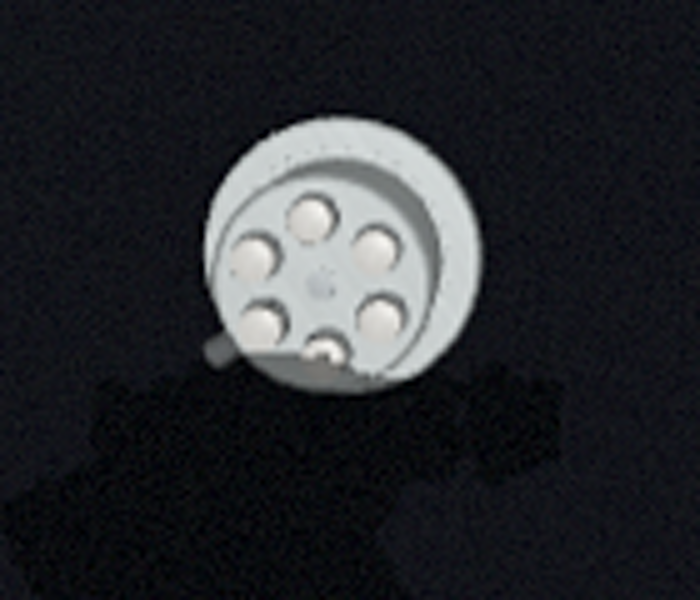

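```bash
python3 - <<'E'
from h import *
p=dict(np.load("pics/w3.npz")); im=cv2.imread("pics/w3.png"); g=cv2.cvtColor(im,cv2.COLOR_BGR2GRAY)
m=(g>100).astype(np.uint8); n,lab,s,c=cv2.connectedComponentsWithStats(m); k=lab[160,215]; print(s[k],c[k])
cnt=max(cv2.findContours((lab==k).astype(np.uint8),0,1)[0],key=len)[:,0,:]
cnt=cnt[cnt[:,1]<175]   # lit part of the foot rim
P=back(p,cnt,0.010)[:,:2]
from scipy.optimize import least_squares
f=least_squares(lambda q:np.hypot(P[:,0]-q[0],P[:,1]-q[1])-q[2],[.42,.25,.042],loss="soft_l1",f_scale=.0005).x; print("foot",f.round(4))
cc=lambda u,v:[147+(u-2)/5,109+(v-2)/5]
print("foot by eye",back(p,[cc(342.5,254.5)],.01)); 
vc=back(p,[cc(313,218),cc(257,258),cc(378,248),cc(380,318),cc(262,326)],.065)[:,:2]
# six vials on a hexagon: circle fit
f2=least_squares(lambda q:np.hypot(vc[:,0]-q[0],vc[:,1]-q[1])-q[2],[.42,.25,.02]).x; print("vials",f2.round(4))
lug=back(p,[cc(216,352)],.050)[0]; print("lug tip",lug.round(4))
for a in (f,f2): print("lug dir",np.degrees(np.arctan2(lug[1]-a[1],lug[0]-a[0])).round(1),np.hypot(*(lug[:2]-a[:2])).round(4))
to(f[0],f[1],0.2,np.radians(125))
E
```

```text
[ 188  132   55   55 2364] [214.95262267 159.3714044 ]
foot [0.431  0.2564 0.0416]
foot by eye [[0.43202291 0.25628242 0.01      ]]
vials [0.432  0.2557 0.0188]
lug tip [0.4105 0.2879 0.05  ]
lug dir 123.0 0.0376
lug dir 123.7 0.0387
delta [-0.0457, -0.3116, 0.6056] turn -0.3475 | mm 136.0
```

Emit:
{"fn": "apply_moves", "kwargs": {"deltas": [[0, [-0.01, -0.05, 0.1], -0.02], [0, [-0.02, -0.15, 0.2], -0.04], [0, [-0.04, -0.25, 0.35], -0.06], [0, [-0.046, -0.3, 0.4], -0.08], [0, [-0.046, -0.3, 0.45], -0.1], [0, [-0.046, -0.31, 0.5], -0.12], [0, [-0.046, -0.31, 0.5], -0.145], [0, [-0.046, -0.31, 0.5], -0.17], [0, [-0.046, -0.31, 0.5], -0.19], [0, [-0.046, -0.31, 0.5], -0.21], [0, [-0.046, -0.31, 0.5], -0.235], [0, [-0.046, -0.31, 0.5], -0.255]]}}

```text
t: 6.1
eef_pos: [0.4309, 0.2565, 0.2212]
tool_rot: [0.0, 0.694, 0.72, -0.0]
contact_force: [-0.2, -0.1, -0.7]
gripper_width: 1.003
grasp_force: 0.0
```

Emit:
{"fn": "apply_moves", "kwargs": {"deltas": [[0, [0, 0, 0], -0.022], [0, [0, 0, 0], -0.044], [0, [0, 0, 0], -0.066], [0, [0, 0, 0], -0.085], [0, [0, 0, 0], -0.09], [0, [0, 0, 0], -0.09]]}}

```text
t: 6.7
eef_pos: [0.4307, 0.2569, 0.2212]
tool_rot: [0.0, 0.469, 0.883, -0.0]
contact_force: [0.7, 0.1, -0.0]
gripper_width: 1.002
grasp_force: 0.0
```

```bash
python3 - <<'E'
from h import *
o=st(); p=wrist("w4")
uv=proj(p,[0.4315,0.256,0.03])[0]; im=p["color"][:,:,::-1].copy()
a=np.linspace(0,2*np.pi,60)
for r,z in((.042,.01),(.031,.054)):
    for q in proj(p,np.c_[.4315+r*np.cos(a),.256+r*np.sin(a),np.full(60,z)]): im[int(round(q[1])),int(round(q[0]))]=(0,0,255)
l=np.radians(123.4)
for rr in(.031,.0395):
    q=proj(p,[.4315+rr*np.cos(l),.256+rr*np.sin(l),.052])[0]; im[int(round(q[1])),int(round(q[0]))]=(0,255,0)
u,v=uv.astype(int); x0,y0=max(u-75,0),max(v-60,0); print(x0,y0)
cv2.imwrite("pics/w4c.png",cv2.resize(im[y0:y0+120,x0:x0+150],None,fx=5,fy=5,interpolation=cv2.INTER_NEAREST))
to(.4315,.256,.022,np.radians(123.4),o)
E
```

```text
t 6.7 p [0.4307 0.2569 0.2212] yaw 124.06 F [ 0.7  0.1 -0. ] T [-0.03 -0.    0.03] w 1.002 g 0.0 q7 -0.32
177 110
delta [-0.0057, 0.0012, 0.9959] turn 0.0018 | mm 199.0
```

View pics/w4c.png

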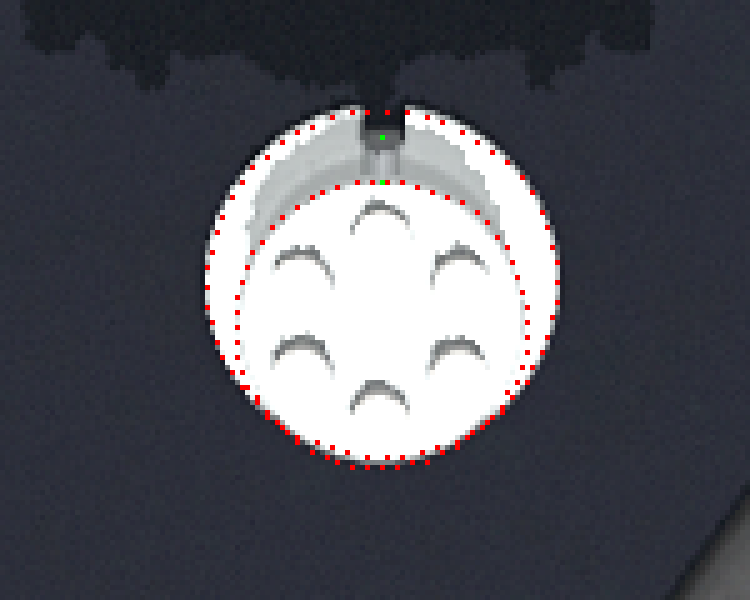

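Emit:
{"fn": "apply_moves", "kwargs": {"deltas": [[0, [0, 0, 0.08], 0.0018], [0, [0, 0, 0.25], 0.0018], [0, [0, 0, 0.45], 0.0018], [0, [0, 0, 0.65], 0.0018], [0, [0, 0, 0.82], 0.0018], [0, [0, 0, 0.93], 0.0018], [0, [0, 0, 0.98], 0.0018], [0, [0, 0, 0.985], 0.0018], [0, [0, 0, 0.985], 0.0018]], "squeeze": 50}}

```text
t: 7.65
eef_pos: [0.4308, 0.2582, 0.0251]
tool_rot: [0.0, 0.473, 0.881, 0.0]
contact_force: [0.5, -0.2, 0.6]
gripper_width: 1.003
grasp_force: 0.0
```

Emit:
{"fn": "apply_moves", "kwargs": {"deltas": [[0.2, [0, 0, 0], 0], [0.3, [0, 0, 0], 0], [0.4, [0, 0, 0], 0], [0.5, [0, 0, 0], 0], [0.5, [0, 0, 0], 0], [0.5, [0, 0, 0], 0], [0.5, [0, 0, 0], 0], [0.5, [0, 0, 0], 0]]}}

```text
t: 8.45
eef_pos: [0.4305, 0.2578, 0.0257]
tool_rot: [0.001, 0.473, 0.881, 0.0]
contact_force: [-3.0, -2.0, 9.9]
gripper_width: 0.711
grasp_force: 52.0
```

```bash
python3 - <<'E'
from h import *
o=st(); to(o["eef_pos"][0],o["eef_pos"][1],.2)
E
```

```text
t 8.45 p [0.4305 0.2578 0.0257] yaw 123.57 F [-3.  -2.   9.9] T [-0.57  0.68 -0.02] w 0.711 g 52.0 q7 -0.6
delta [-0.001, 0.0008, -0.8714] turn 0 | mm 174.0
```

Emit:
{"fn": "apply_moves", "kwargs": {"deltas": [[0.5, [0, 0, -0.03], 0], [0.5, [0, 0, -0.1], 0], [0.5, [0, 0, -0.22], 0], [0.5, [0, 0, -0.4], 0], [0.5, [0, 0, -0.6], 0], [0.5, [0, 0, -0.78], 0], [0.5, [0, 0, -0.92], 0], [0.5, [0, 0, -1.0], 0], [0.5, [0, 0, -1.0], 0]]}}

```text
t: 9.35
eef_pos: [0.4311, 0.2588, 0.2273]
tool_rot: [0.002, 0.473, 0.881, 0.002]
contact_force: [0.2, 1.2, -4.0]
gripper_width: 0.709
grasp_force: 55.7
```

```bash
python3 - <<'E'
from h import *
o=st(); to(.618,-.022,.29,np.radians(177.7),o)
to((.618+o["eef_pos"][0])/2,(-.022+o["eef_pos"][1])/2,.26,np.radians(177.7),o)
E
```

```text
t 9.35 p [0.4311 0.2588 0.2273] yaw 123.6 F [ 0.2  1.2 -4. ] T [ 0.   -0.06  0.04] w 0.709 g 55.7 q7 -0.33
delta [-1.6866, 0.0031, -0.3117] turn -0.1503 | mm 343.0
delta [-0.8433, 0.0016, -0.1625] turn -0.1503 | mm 171.0
```

Emit:
{"fn": "apply_moves", "kwargs": {"deltas": [[0.5, [-0.02, 0, -0.02], 0], [0.5, [-0.08, 0, -0.05], 0], [0.5, [-0.18, 0, -0.1], 0], [0.5, [-0.3, 0, -0.15], 0], [0.5, [-0.45, 0, -0.2], 0], [0.5, [-0.6, 0, -0.25], 0], [0.5, [-0.75, 0, -0.3], 0], [0.5, [-0.9, 0, -0.31], 0]]}}

```text
t: 10.15
eef_pos: [0.5302, 0.1064, 0.2861]
tool_rot: [-0.0, 0.473, 0.881, -0.0]
contact_force: [1.0, 1.2, -3.1]
gripper_width: 0.709
grasp_force: 55.7
```

Emit:
{"fn": "apply_moves", "kwargs": {"deltas": [[0.5, [-0.15, 0, 0], -0.005], [0.5, [-0.3, 0, 0], -0.02], [0.5, [-0.45, 0, 0], -0.04], [0.5, [-0.58, 0, 0], -0.06], [0.5, [-0.68, 0, 0], -0.08], [0.5, [-0.75, 0, 0], -0.1], [0.5, [-0.78, 0, 0], -0.12], [0.5, [-0.787, 0, 0], -0.138], [0.5, [-0.787, 0, 0], -0.147], [0.5, [-0.787, 0, 0], -0.15], [0.5, [-0.787, 0, 0], -0.15]]}}

```text
t: 11.25
eef_pos: [0.6164, -0.0236, 0.2851]
tool_rot: [-0.001, 0.021, 1.0, 0.0]
contact_force: [0.5, 0.4, -3.4]
gripper_width: 0.706
grasp_force: 55.6
```

```bash
python3 - <<'E'
from h import *
o=st(); p=wrist("w5"); im=p["color"][:,:,::-1]
cv2.imwrite("pics/w5c.png",cv2.resize(im[40:360,100:400],None,fx=1.85,fy=1.85,interpolation=cv2.INTER_CUBIC))
E
```

```text
t 11.25 p [ 0.6164 -0.0236  0.2851] yaw 177.56 F [ 0.5  0.4 -3.4] T [-0.   -0.01  0.01] w 0.706 g 55.6 q7 1.15
```

View pics/w5c.png

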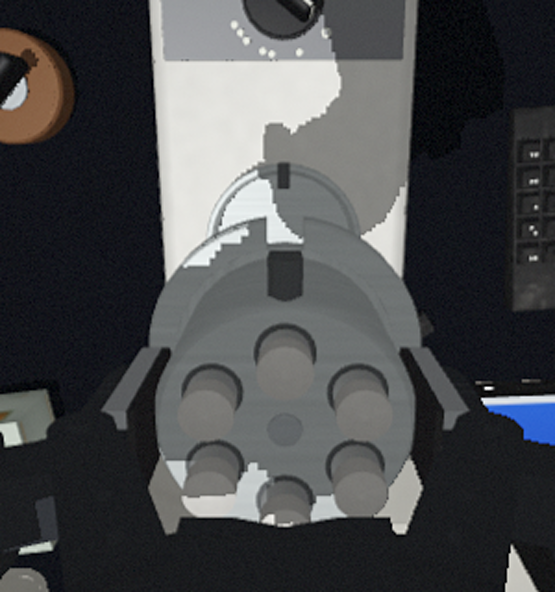

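```bash
python3 - <<'E'
from h import *
p=dict(np.load("pics/w2.npz")); cc=lambda u,v:[195+(u-1)/2.853,(v-1)/2.853]
print("w2 outer L,R,T,B",back(p,[cc(103,170),cc(332,170),cc(215,49),cc(215,303)],.077)[:,:2].round(4).tolist())
print("w2 key inner end/outer end top",back(p,[cc(210,263)],.080)[:,:2].round(4),back(p,[cc(209,300)],.079)[:,:2].round(4))
p=dict(np.load("pics/w5.npz")); g=cv2.cvtColor(cv2.imread("pics/w5.png"),cv2.COLOR_BGR2GRAY)
for c in (236,240,268,272): print(c,g[115:165,c].tolist())
print("key rows",g[120:150,253].tolist())
print("key cols r136",g[136,240:268].tolist()); print("notch cols r162,166",g[162,236:272].tolist(),g[166,236:272].tolist())
print("col 253 rows 145-185",g[145:185,253].tolist()); print("foot edge col 240",g[150:175,238].tolist())
E
```

```text
w2 outer L,R,T,B [[0.6253, 0.0254], [0.6255, -0.0734], [0.6721, -0.0222], [0.5702, -0.0238]]
w2 key inner end/outer end top [[ 0.5871 -0.0212]] [[ 0.5714 -0.021 ]]
236 [227, 227, 229, 228, 229, 229, 229, 229, 229, 228, 229, 229, 230, 232, 197, 166, 135, 140, 211, 234, 223, 178, 151, 217, 235, 234, 232, 231, 232, 233, 233, 233, 230, 230, 235, 233, 231, 233, 233, 235, 237, 234, 238, 181, 91, 104, 108, 112, 113, 111]
240 [230, 230, 232, 231, 232, 232, 232, 232, 231, 230, 231, 234, 184, 124, 131, 113, 107, 111, 110, 98, 103, 168, 227, 237, 233, 232, 231, 230, 231, 233, 233, 232, 229, 231, 235, 233, 230, 232, 232, 234, 237, 238, 182, 93, 105, 109, 113, 114, 112, 112]
268 [132, 131, 134, 133, 133, 133, 134, 135, 133, 134, 134, 133, 133, 132, 132, 134, 116, 111, 117, 117, 103, 103, 112, 120, 119, 118, 117, 117, 119, 120, 118, 119, 116, 114, 117, 118, 117, 117, 117, 119, 121, 116, 107, 99, 107, 110, 113, 116, 114, 113]
272 [132, 133, 133, 134, 132, 131, 130, 133, 134, 134, 133, 133, 134, 133, 132, 133, 135, 125, 112, 113, 118, 115, 104, 99, 106, 117, 120, 118, 117, 119, 119, 119, 118, 115, 1
[... 408 characters left out ...]
 116, 114, 114, 113, 101, 201, 232, 233, 232, 232, 232, 232, 233, 233, 237, 160, 106, 112, 116, 115, 118, 118, 119, 118, 112, 108, 114, 115, 114, 116, 116, 114, 114] [110, 112, 112, 111, 113, 112, 111, 100, 202, 231, 233, 233, 232, 231, 232, 232, 231, 231, 231, 230, 234, 217, 216, 147, 108, 114, 115, 111, 105, 109, 111, 113, 111, 111, 110, 113]
col 253 rows 145-185 [119, 119, 116, 116, 118, 119, 116, 118, 115, 117, 119, 117, 116, 111, 106, 220, 239, 237, 235, 231, 230, 231, 230, 227, 234, 191, 114, 97, 103, 114, 81, 44, 45, 43, 46, 45, 50, 55, 51, 53]
foot edge col 240 [234, 231, 233, 233, 235, 237, 236, 206, 135, 98, 107, 112, 115, 113, 112, 111, 112, 112, 112, 112, 114, 113, 113, 115, 116]
```

```bash
python3 - <<'E'
from h import *
p=dict(np.load("pics/w5.npz")); q=dict(p)
print("key outer, inner",back(p,[[252.9,127.3]],.077)[0].round(4),back(p,[[252.9,142]],.079)[0].round(4))
print("collar outer edge",back(p,[[240,127],[268,130.5],[272,132]],.077)[:,:2].round(4).tolist())
zf=.2851-.0257
print("notch L,R at foot top",back(p,[[243.9,164],[264,164]],zf+.01)[:,:2].round(4).tolist())
print("foot edge cols 240,268,272",back(p,[[238,157.5],[268,157.5],[272,158.5]],zf+.01)[:,:2].round(4).tolist())
print("notch inner end (col253 row 170.3) top",back(p,[[253,170.3]],zf+.01)[0].round(4), "bottom",back(p,[[253,170.3]],zf)[0].round(4))
from scipy.optimize import least_squares
for nm,P,r in(("collar",back(p,[[240,127],[268,130.5],[272,132]],.077),.05),("foot",back(p,[[238,157.5],[268,157.5],[272,158.5]],zf+.01),.042)):
    print(nm,least_squares(lambda c:np.hypot(P[:,0]-c[0],P[:,1]-c[1])-r,[.618,-.02]).x.round(4))
E
```

```text
key outer, inner [ 0.5708 -0.0215  0.077 ] [ 0.5874 -0.0222  0.079 ]
collar outer edge [[0.5698, -0.0363], [0.5752, -0.0043], [0.5771, 0.0003]]
notch L,R at foot top [[0.5798, -0.0262], [0.5803, -0.0154]]
foot edge cols 240,268,272 [[0.5762, -0.0292], [0.5768, -0.0131], [0.5775, -0.011]]
notch inner end (col253 row 170.3) top [ 0.5834 -0.0215  0.2694] bottom [ 0.5854 -0.0216  0.2594]
collar [ 0.6191 -0.0274]
foot [ 0.6177 -0.023 ]
```

```bash
python3 - <<'E'
from h import *
o=st(); x,y,_=o["eef_pos"]; to(x+.0035,y-.0005,.112,np.radians(177.8),o)
E
```

```text
t 11.3 p [ 0.6165 -0.0234  0.2854] yaw 177.54 F [ 0.2  0.3 -3.7] T [-0.01 -0.01 -0.01] w 0.709 g 55.6 q7 1.15
delta [-0.019, -0.0018, 0.867] turn -0.0007 | mm 173.0
```

Emit:
{"fn": "apply_moves", "kwargs": {"deltas": [[0.5, [-0.005, 0, 0.06], 0], [0.5, [-0.01, -0.001, 0.18], 0], [0.5, [-0.015, -0.002, 0.33], -0.0007], [0.5, [-0.018, -0.002, 0.48], -0.0007], [0.5, [-0.018, -0.002, 0.62], -0.0007], [0.5, [-0.018, -0.002, 0.73], -0.0007], [0.5, [-0.018, -0.002, 0.81], -0.0007], [0.5, [-0.018, -0.002, 0.85], -0.0007], [0.5, [-0.018, -0.002, 0.865], -0.0007], [0.5, [-0.018, -0.002, 0.865], -0.0007]]}}

```text
t: 12.3
eef_pos: [0.6209, -0.0237, 0.1136]
tool_rot: [0.0, 0.019, 1.0, 0.0]
contact_force: [-0.6, 0.3, -3.9]
gripper_width: 0.707
grasp_force: 55.6
```

```bash
python3 - <<'E'
from h import *
o=st(); p=wrist("w6"); g=cv2.cvtColor(p["color"],cv2.COLOR_RGB2GRAY)
print("predicted key px (seat .621,-.0232)",proj(p,[[.571,-.0212,.077],[.586,-.0218,.08]]).round(1).tolist())
for r in range(120,180,4): print(r,g[r,236:274].tolist())
E
```

```text
t 12.3 p [ 0.6209 -0.0237  0.1136] yaw 177.85 F [-0.6  0.3 -3.9] T [-0.04  0.06 -0.02] w 0.707 g 55.6 q7 1.03
predicted key px (seat .621,-.0232) [[252.8, 135.2], [252.7, 161.1]]
120 [218, 217, 217, 217, 217, 216, 217, 217, 217, 217, 217, 217, 217, 218, 217, 218, 218, 218, 217, 217, 217, 217, 219, 223, 156, 120, 123, 125, 127, 128, 127, 127, 127, 127, 129, 128, 128, 127]
124 [217, 216, 216, 216, 217, 216, 216, 216, 216, 217, 217, 216, 216, 217, 217, 217, 217, 218, 218, 219, 224, 157, 120, 125, 126, 127, 127, 127, 126, 125, 127, 127, 128, 128, 126, 128, 127, 127]
128 [216, 216, 216, 217, 216, 217, 217, 218, 219, 221, 221, 221, 222, 221, 221, 221, 221, 221, 221, 222, 225, 160, 120, 126, 126, 126, 125, 126, 127, 125, 125, 125, 126, 124, 127, 127, 127, 127]
132 [221, 221, 225, 158, 123, 123, 124, 124, 124, 125, 123, 124, 124, 124, 122, 123, 124, 124, 122, 124, 124, 123, 126, 125, 124, 127, 126, 126, 126, 125, 124, 127, 125, 125, 128, 126, 126, 126]
136 [127, 123, 118, 117, 116, 111, 110, 107, 104, 104, 64, 46, 47, 50, 38, 40, 41, 38, 42, 38, 40, 42, 41, 79, 103, 109, 112, 114, 115, 116, 
[... 1159 characters left out ...]
04, 107, 112, 115, 115, 115, 112, 110, 111, 110, 109, 111, 111, 113, 116, 116, 115, 115, 113, 115, 109, 104, 109, 111, 111, 109, 110, 109, 110, 110, 108]
168 [108, 109, 107, 108, 107, 109, 108, 104, 104, 110, 113, 113, 111, 114, 112, 112, 113, 114, 113, 113, 114, 113, 114, 112, 113, 113, 116, 104, 102, 107, 108, 109, 108, 110, 109, 109, 109, 109]
172 [111, 110, 109, 112, 111, 110, 111, 109, 95, 91, 96, 97, 95, 96, 95, 94, 95, 96, 96, 96, 96, 96, 99, 96, 97, 95, 95, 95, 103, 110, 110, 111, 112, 112, 112, 110, 109, 111]
176 [107, 111, 111, 113, 111, 113, 113, 114, 117, 75, 47, 40, 40, 40, 39, 39, 42, 41, 42, 39, 43, 43, 43, 41, 41, 41, 52, 106, 114, 114, 114, 115, 111, 114, 109, 109, 110, 106]
```

Emit:
{"fn": "apply_moves", "kwargs": {"deltas": [[0.5, [0, -0.003, 0.01], 0], [0.5, [0, -0.003, 0.02], 0], [0.5, [0, -0.003, 0.032], 0], [0.5, [0, -0.003, 0.045], 0], [0.5, [0, -0.003, 0.055], 0], [0.5, [0, -0.003, 0.065], 0], [0.5, [0, -0.003, 0.075], 0], [0.5, [0, -0.003, 0.083], 0], [0.5, [0, -0.003, 0.09], 0], [0.5, [0, -0.003, 0.095], 0]]}}

```text
t: 13.35
eef_pos: [0.6205, -0.0244, 0.0942]
tool_rot: [-0.0, 0.019, 1.0, 0.0]
contact_force: [0.4, 0.0, -3.6]
gripper_width: 0.709
grasp_force: 55.6
```

Emit:
{"fn": "apply_moves", "kwargs": {"deltas": [[0.5, [0, 0, 0.003], 0], [0.5, [0, 0, 0.006], 0], [0.5, [0, 0, 0.009], 0], [0.5, [0, 0, 0.012], 0], [0.5, [0, 0, 0.015], 0], [0.5, [0, 0, 0.015], 0]]}}

```text
t: 13.95
eef_pos: [0.6205, -0.0244, 0.0919]
tool_rot: [0.0, 0.019, 1.0, -0.0]
contact_force: [-3.1, 0.2, 2.6]
gripper_width: 0.707
grasp_force: 56.4
```

Emit:
{"fn": "apply_moves", "kwargs": {"deltas": [[0.4, [0, 0, 0.003], 0], [0.3, [0, 0, 0.003], 0], [0.2, [0, 0, 0], 0], [0.1, [0, 0, 0], 0], [0, [0, 0, 0], 0], [0, [0, 0, 0], 0], [0, [0, 0, 0], 0]]}}

```text
t: 14.65
eef_pos: [0.6206, -0.0243, 0.0912]
tool_rot: [0.0, 0.019, 1.0, 0.0]
contact_force: [-0.0, 1.3, -0.5]
gripper_width: 0.999
grasp_force: 0.0
```

Emit:
{"fn": "apply_moves", "kwargs": {"deltas": [[0, [0, 0, -0.08], 0], [0, [0, 0, -0.25], 0], [0, [0, 0, -0.45], 0], [0, [0, 0, -0.65], 0], [0, [0, 0, -0.8], 0], [0, [0, 0, -0.8], 0]]}}

```text
t: 15.25
eef_pos: [0.6231, -0.0232, 0.2577]
tool_rot: [0.005, 0.019, 1.0, 0.0]
contact_force: [0.4, 0.2, 0.8]
gripper_width: 0.999
grasp_force: 0.0
```

```bash
python3 - <<'E'
from h import *
o=st(); p=wrist("w7"); im=p["color"][:,:,::-1].copy()
a=np.linspace(0,2*np.pi,90); th=np.radians(-2.31); C=np.array([.6208,-.0230])
R2=np.array([[np.cos(th),-np.sin(th)],[np.sin(th),np.cos(th)]])
def dot(P,col):
    for q in proj(p,P): cv2.circle(im,tuple(int(round(t*1)) for t in q),0,col,-1)
for r,z,c in((.05,.077,(255,0,0)),(.042,.076,(0,0,255)),(.031,.12,(0,0,255))):
    dot(np.c_[C[0]+r*np.cos(a),C[1]+r*np.sin(a),np.full(90,z)],c)
u,v=proj(p,[C[0],C[1],.1])[0].astype(int); x0,y0=max(u-75,0),max(v-70,0)
cv2.imwrite("pics/w7c.png",cv2.resize(im[y0:y0+130,x0:x0+150],None,fx=4.5,fy=4.5,interpolation=cv2.INTER_NEAREST)); print(x0,y0)
to(.5,-.34,.28,np.radians(90),o)
E
```

```text
t 15.25 p [ 0.6231 -0.0232  0.2577] yaw 177.87 F [0.4 0.2 0.8] T [ 0.01 -0.03  0.02] w 0.999 g 0.0 q7 1.13
177 101
delta [0.555, -1.6058, -0.1175] turn 0.2441 | mm 340.0
```

View pics/w7c.png

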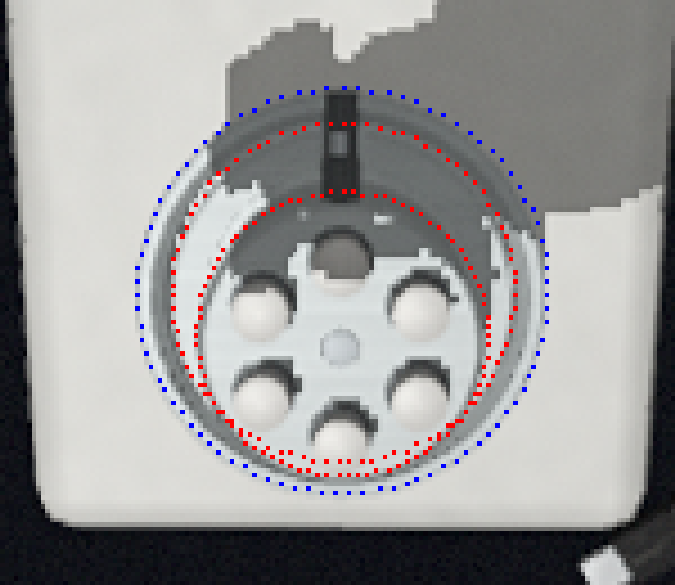

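```bash
python3 - <<'E'
from h import *
o=st(); to(.475,-.371,.28,np.radians(51),o)
E
```

```text
t 15.3 p [ 0.6219 -0.0238  0.2549] yaw 177.86 F [ 0. -1. -1.] T [ 0.03 -0.02 -0.03] w 0.996 g 0.0 q7 1.13
delta [0.6683, -1.7623, -0.1291] turn 0.3524 | mm 377.0
```

Emit:
{"fn": "apply_moves", "kwargs": {"deltas": [[0, [0.04, -0.1, -0.03], 0], [0, [0.11, -0.3, -0.06], 0], [0, [0.2, -0.53, -0.1], 0], [0, [0.29, -0.76, -0.12], 0], [0, [0.379, -1.0, -0.13], 0]]}}

```text
t: 15.8
eef_pos: [0.5363, -0.2216, 0.2772]
tool_rot: [-0.0, 0.018, 1.0, 0.0]
contact_force: [1.1, -0.6, -0.5]
gripper_width: 1.002
grasp_force: 0.0
```

Emit:
{"fn": "apply_moves", "kwargs": {"deltas": [[0, [0.08, -0.2, 0], 0.02], [0, [0.15, -0.4, 0], 0.04], [0, [0.22, -0.58, 0], 0.063], [0, [0.26, -0.7, 0], 0.086], [0, [0.28, -0.75, 0], 0.11], [0, [0.289, -0.762, 0], 0.133], [0, [0.289, -0.762, 0], 0.156], [0, [0.289, -0.762, 0], 0.18], [0, [0.289, -0.762, 0], 0.2], [0, [0.289, -0.762, 0], 0.22], [0, [0.289, -0.762, 0], 0.24], [0, [0.289, -0.762, 0], 0.26]]}}

```text
t: 17.0
eef_pos: [0.4737, -0.3699, 0.2764]
tool_rot: [-0.001, 0.743, 0.669, -0.0]
contact_force: [0.5, -0.1, -0.5]
gripper_width: 0.997
grasp_force: 0.0
```

Emit:
{"fn": "apply_moves", "kwargs": {"deltas": [[0, [0, 0, 0], 0.02], [0, [0, 0, 0], 0.043], [0, [0, 0, 0], 0.066], [0, [0, 0, 0], 0.085], [0, [0, 0, 0], 0.092], [0, [0, 0, 0], 0.092]]}}

```text
t: 17.6
eef_pos: [0.4738, -0.3699, 0.2765]
tool_rot: [-0.001, 0.902, 0.432, -0.0]
contact_force: [0.4, -0.3, 0.2]
gripper_width: 1.003
grasp_force: 0.0
```

```bash
python3 - <<'E'
from h import *
o=st(); p=wrist("w8"); im=p["color"][:,:,::-1].copy()
uv=proj(p,[[.498,-.338,.024]])[0]; u,v=uv.astype(int); x0,y0=u-65,v-55
c=cv2.resize(im[y0:y0+110,x0:x0+130],None,fx=6,fy=6,interpolation=cv2.INTER_CUBIC); print(x0,y0)
cv2.imwrite("pics/w8c.png",c[:600])
for n in ["heat_cover"]:
    print(n,[(np.round(d["point"],3).tolist(),round(d["confidence"],2),proj(p,d["point"]).round().tolist()) for d in bot.look_for(p,n)])
E
```

```text
t 17.6 p [ 0.4738 -0.3699  0.2765] yaw 51.14 F [ 0.4 -0.3  0.2] T [ 0.02  0.02 -0.  ] w 1.003 g 0.0 q7 -0.25
188 75
heat_cover [([0.378, -0.335, 0.028], 0.9, [[183.0, 186.0]]), ([0.499, -0.34, 0.018], 0.66, [[255.0, 131.0]])]
```

View pics/w8c.png

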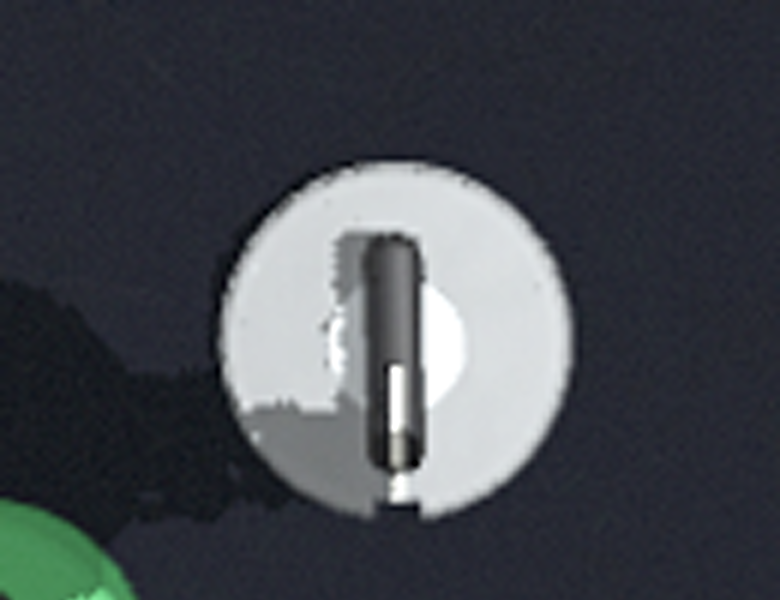

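```bash
python3 - <<'E'
from h import *
from scipy.optimize import least_squares
p=dict(np.load("pics/w8.npz")); im=cv2.imread("pics/w8.png"); g=cv2.cvtColor(im,cv2.COLOR_BGR2GRAY)
m=(g>90).astype(np.uint8); m[:, :215]=0
n,lab,s,c=cv2.connectedComponentsWithStats(m); k=lab[115,240]; print(s[k])
cnt=max(cv2.findContours((lab==k).astype(np.uint8),0,1)[0],key=len)[:,0,:]
cc=lambda u,v:[188+(u-2.5)/6,75+(v-2.5)/6]
for z in(.024,.0):
    P=back(p,cnt,z)[:,:2]
    f=least_squares(lambda q:np.hypot(P[:,0]-q[0],P[:,1]-q[1])-q[2],[.498,-.338,.038],loss="soft_l1",f_scale=.0005).x; print(z,f.round(4))
c1=back(p,[cc(397,340)],.024)[0]; nt=back(p,[cc(399,505)],.024)[0]; l=back(p,[cc(396.5,372)],.055)[0];l2=back(p,[cc(398.5,432)],.054)[0]; b0=back(p,[cc(393,240),cc(399,465)],.05)
print("center eye",c1.round(4),"notch",nt.round(4),"line top",l.round(4),l2.round(4))
an=lambda d:np.degrees(np.arctan2(d[1],d[0])).round(1)
print("notch dir",an(nt-c1),"line dir",an(l2-l),"bar",an(b0[1]-b0[0]),"bar mid",b0.mean(0).round(4))
E
```

```text
[ 224  102   60   59 2520]
0.024 [ 0.4976 -0.3395  0.0376]
0.0 [ 0.4965 -0.3408  0.0399]
center eye [ 0.4981 -0.3389  0.024 ] notch [ 0.4758 -0.3672  0.024 ] line top [ 0.4954 -0.3422  0.055 ] [ 0.4881 -0.3518  0.054 ]
notch dir -128.1 line dir -126.9 bar -127.3 bar mid [ 0.4973 -0.3397  0.05  ]
```

```bash
python3 - <<'E'
from h import *
to(.4977,-.3395,.10,np.radians(52.2))
E
```

```text
delta [0.1938, -0.0023, 0.8838] turn -0.0027 | mm 180.0
```

Emit:
{"fn": "apply_moves", "kwargs": {"deltas": [[0, [0.04, 0, 0.05], 0], [0, [0.1, 0, 0.2], -0.0027], [0, [0.16, -0.001, 0.4], -0.0027], [0, [0.194, -0.002, 0.6], -0.0027], [0, [0.194, -0.002, 0.76], -0.0027], [0, [0.194, -0.002, 0.86], -0.0027], [0, [0.194, -0.002, 0.884], -0.0027], [0, [0.194, -0.002, 0.884], -0.0027]], "squeeze": 40}}

```text
t: 18.5
eef_pos: [0.4981, -0.3392, 0.0996]
tool_rot: [-0.001, 0.898, 0.44, -0.0]
contact_force: [0.0, -0.9, 0.3]
gripper_width: 1.001
grasp_force: 0.0
```

```bash
python3 - <<'E'
from h import *
o=st(); to(.4977,-.3395,.030,np.radians(52.2),o)
E
```

```text
t 18.5 p [ 0.4981 -0.3392  0.0996] yaw 52.15 F [ 0.  -0.9  0.3] T [-0.04 -0.07 -0.04] w 1.001 g 0.0 q7 -0.39
delta [-0.0025, 0.0001, 0.3482] turn -0.0001 | mm 69.0
```

Emit:
{"fn": "apply_moves", "kwargs": {"deltas": [[0, [-0.002, 0, 0.05], 0], [0, [-0.002, 0, 0.15], 0], [0, [-0.002, 0, 0.25], 0], [0, [-0.002, 0, 0.32], 0], [0, [-0.002, 0, 0.345], 0], [0, [-0.002, 0, 0.347], 0], [0.3, [-0.002, 0, 0.347], 0], [0.5, [-0.002, 0, 0.347], 0], [0.7, [-0.002, 0, 0.347], 0], [0.8, [-0.002, 0, 0.347], 0], [0.9, [-0.002, 0, 0.347], 0], [1, [-0.002, 0, 0.347], 0]]}}

```text
t: 19.7
eef_pos: [0.4983, -0.3403, 0.0314]
tool_rot: [0.0, 0.898, 0.439, 0.0]
contact_force: [-0.1, 0.4, 2.8]
gripper_width: 0.13
grasp_force: 39.6
```

Emit:
{"fn": "apply_moves", "kwargs": {"deltas": [[1, [0, 0, 0], 0], [1, [0, 0, 0], 0], [1, [0, 0, 0], 0], [1, [0, 0, 0], 0]]}}

```text
t: 20.1
eef_pos: [0.4982, -0.3404, 0.0314]
tool_rot: [0.0, 0.898, 0.439, 0.0]
contact_force: [-0.9, 0.6, 5.6]
gripper_width: 0.129
grasp_force: 39.8
```

```bash
python3 - <<'E'
from h import *
o=st()
E
```

```text
t 20.1 p [ 0.4982 -0.3404  0.0314] yaw 52.1 F [-0.9  0.6  5.6] T [ 0.11  0.23 -0.06] w 0.129 g 39.8 q7 -0.43
```

Emit:
{"fn": "apply_moves", "kwargs": {"deltas": [[1, [0, 0, -0.03], 0], [1, [0, 0, -0.12], 0], [1, [0, 0, -0.28], 0], [1, [0, 0, -0.48], 0], [1, [0, 0, -0.68], 0], [1, [0, 0, -0.86], 0], [1, [0, 0, -0.96], 0], [1, [0, 0, -1.0], 0], [1, [0, 0, -1.0], 0]]}}

```text
t: 21.0
eef_pos: [0.4981, -0.3404, 0.2315]
tool_rot: [0.0, 0.898, 0.439, 0.0]
contact_force: [0.4, -1.1, -1.8]
gripper_width: 0.13
grasp_force: 39.2
```

```bash
python3 - <<'E'
from h import *
o=st(); to(.6211,-.0238,.245,np.radians(-2.3),o)
E
```

```text
t 21.0 p [ 0.4981 -0.3404  0.2315] yaw 52.1 F [ 0.4 -1.1 -1.8] T [-0.06 -0.03 -0.04] w 0.13 g 39.2 q7 -0.32
delta [1.6267, -0.4871, -0.0679] turn 0.1511 | mm 339.0
```

Emit:
{"fn": "apply_moves", "kwargs": {"deltas": [[1, [0.03, -0.01, -0.01], 0], [1, [0.1, -0.03, -0.03], 0], [1, [0.2, -0.06, -0.05], 0], [1, [0.34, -0.1, -0.068], 0], [1, [0.5, -0.15, -0.068], 0], [1, [0.67, -0.2, -0.068], 0], [1, [0.84, -0.25, -0.068], 0], [1, [1.0, -0.3, -0.068], 0]]}}

```text
t: 21.8
eef_pos: [0.5737, -0.1422, 0.2438]
tool_rot: [-0.001, 0.898, 0.44, -0.0]
contact_force: [-0.4, 0.2, -1.4]
gripper_width: 0.136
grasp_force: 39.2
```

Emit:
{"fn": "apply_moves", "kwargs": {"deltas": [[1, [0.15, -0.045, 0], 0.01], [1, [0.28, -0.085, 0], 0.025], [1, [0.4, -0.12, 0], 0.045], [1, [0.5, -0.15, 0], 0.065], [1, [0.57, -0.17, 0], 0.085], [1, [0.61, -0.18, 0], 0.105], [1, [0.626, -0.187, 0], 0.125], [1, [0.626, -0.187, 0], 0.14], [1, [0.626, -0.187, 0], 0.15], [1, [0.626, -0.187, 0], 0.151], [1, [0.626, -0.187, 0], 0.151]]}}

```text
t: 22.9
eef_pos: [0.6205, -0.0226, 0.244]
tool_rot: [-0.0, 1.0, -0.018, -0.001]
contact_force: [0.8, 0.0, -1.5]
gripper_width: 0.133
grasp_force: 39.1
```

```bash
python3 - <<'E'
from h import *
o=st(); to(.6211,-.0238,.16,np.radians(-2.3),o)
p=wrist("w9"); g=cv2.cvtColor(p["color"],cv2.COLOR_RGB2GRAY)
# top of visible collar arc and left/right: find seat again against the case, +x half visible
print(proj(p,[[.671,-.0258,.077],[.663,-.0258,.076],[.6525,-.025,.12]]).round(1).tolist())
for c in (230,242,254,266,278): print(c,g[100:200:1,c].tolist())
E
```

```text
t 22.9 p [ 0.6205 -0.0226  0.244 ] yaw -2.1 F [ 0.8  0.  -1.5] T [0.05 0.   0.  ] w 0.133 g 39.1 q7 -1.8
delta [0.0037, 0.006, 0.42] turn 0.0006 | mm 84.0
[[256.2, 125.1], [256.4, 133.0], [256.4, 148.8]]
230 [14, 20, 18, 14, 113, 170, 190, 202, 206, 207, 208, 210, 213, 216, 218, 224, 226, 225, 226, 226, 227, 227, 226, 226, 226, 226, 225, 225, 225, 226, 229, 199, 167, 203, 222, 216, 180, 149, 146, 136, 167, 188, 207, 216, 216, 214, 213, 216, 218, 217, 217, 215, 202, 207, 218, 222, 185, 118, 97, 108, 122, 140, 126, 115, 118, 94, 73, 73, 74, 74, 69, 112, 128, 127, 126, 130, 141, 144, 144, 145, 145, 143, 142, 143, 141, 142, 141, 140, 138, 140, 141, 140, 138, 140, 138, 139, 138, 138, 138, 138]
242 [21, 19, 24, 11, 110, 165, 188, 201, 206, 208, 211, 214, 216, 219, 223, 226, 227, 227, 227, 227, 226, 226, 227, 226, 227, 231, 194, 190, 216, 222, 182, 142, 136, 151, 177, 213, 221, 221, 221, 222, 219, 219, 192, 205, 220, 201, 144, 105, 110, 111, 117, 132, 148, 198, 215, 212, 211, 213, 213, 210, 215, 189, 119, 68, 77, 75, 77, 72, 104, 126, 130, 124, 128, 143, 146, 145, 146, 145, 145, 143, 142, 1
[... 875 characters left out ...]
 213, 212, 216, 203, 140, 74, 78, 81, 78, 76, 110, 128, 133, 130, 133, 144, 147, 145, 145, 144, 143, 143, 145, 144, 145, 144, 143, 143, 144, 143, 143, 144, 143, 144, 144, 143, 144, 143, 142, 141, 141, 141]
278 [23, 20, 19, 18, 70, 157, 185, 199, 205, 208, 209, 213, 216, 220, 223, 226, 228, 229, 228, 227, 227, 227, 228, 228, 229, 229, 230, 231, 231, 223, 198, 209, 224, 212, 162, 128, 128, 140, 156, 196, 219, 223, 223, 222, 220, 219, 219, 221, 222, 222, 223, 223, 203, 151, 119, 122, 137, 152, 179, 208, 215, 215, 214, 217, 217, 157, 75, 80, 85, 81, 79, 112, 129, 133, 131, 132, 140, 145, 146, 147, 143, 146, 147, 147, 146, 146, 146, 144, 144, 144, 144, 143, 144, 143, 143, 143, 141, 143, 143, 142]
```

```bash
python3 - <<'E'
from h import *
from scipy.optimize import least_squares
p=dict(np.load("pics/w9.npz"))
for nm,uv,z,r in(("top face",[[242,152.7],[254,149.6],[266,150.9],[278,158.2]],.12,.031),("foot",[[230,140.0],[242,134],[254,131.8],[266,133.3],[278,138.5]],.076,.042),("collar out",[[230,131],[242,125.8],[254,123.4],[266,124.6],[278,129.8]],.077,.05)):
    P=back(p,uv,z); print(nm,least_squares(lambda c:np.hypot(P[:,0]-c[0],P[:,1]-c[1])-r,[.62,-.02]).x.round(4), [round(v*1e3,2) for v in least_squares(lambda c:np.hypot(P[:,0]-c[0],P[:,1]-c[1])-r,[.62,-.02]).fun])
E
```

```text
top face [ 0.6208 -0.0232] [np.float64(-0.19), np.float64(0.09), np.float64(0.28), np.float64(-0.23)]
foot [ 0.6225 -0.0229] [np.float64(0.29), np.float64(-0.19), np.float64(-0.15), np.float64(-0.14), np.float64(0.27)]
collar out [ 0.6225 -0.0232] [np.float64(-0.1), np.float64(-0.22), np.float64(0.32), np.float64(0.3), np.float64(-0.36)]
```

Emit:
{"fn": "apply_moves", "kwargs": {"deltas": [[1, [0.003, 0.004, 0.03], 0.0005], [1, [0.003, 0.004, 0.1], 0.0005], [1, [0.003, 0.004, 0.19], 0.0005], [1, [0.003, 0.004, 0.27], 0.0005], [1, [0.003, 0.004, 0.33], 0.0005], [1, [0.003, 0.004, 0.37], 0.0005], [1, [0.003, 0.004, 0.395], 0.0005], [1, [0.003, 0.004, 0.41], 0.0005], [1, [0.003, 0.004, 0.42], 0.0005], [1, [0.003, 0.004, 0.42], 0.0005]]}}

```text
t: 23.95
eef_pos: [0.6217, -0.0246, 0.1609]
tool_rot: [-0.0, 1.0, -0.021, 0.0]
contact_force: [0.4, 0.1, -1.6]
gripper_width: 0.132
grasp_force: 39.1
```

```bash
python3 - <<'E'
from h import *
o=st(); to(.6212,-.0234,.1434,np.radians(-2.3),o)
E
```

```text
t 23.95 p [ 0.6217 -0.0246  0.1609] yaw -2.44 F [ 0.4  0.1 -1.6] T [-0.04  0.03  0.  ] w 0.132 g 39.1 q7 -1.83
delta [-0.0027, -0.006, 0.0873] turn -0.0004 | mm 17.0
```

Emit:
{"fn": "apply_moves", "kwargs": {"deltas": [[1, [-0.002, -0.005, 0.005], 0], [1, [-0.002, -0.005, 0.015], 0], [1, [-0.002, -0.005, 0.025], 0], [1, [-0.002, -0.005, 0.035], 0], [1, [-0.002, -0.005, 0.042], 0], [1, [-0.002, -0.005, 0.05], 0], [1, [-0.002, -0.005, 0.057], 0], [1, [-0.002, -0.005, 0.064], 0]]}}

```text
t: 24.75
eef_pos: [0.6212, -0.0236, 0.1477]
tool_rot: [0.0, 1.0, -0.021, 0.0]
contact_force: [-0.1, 0.2, -1.5]
gripper_width: 0.131
grasp_force: 39.1
```

Emit:
{"fn": "apply_moves", "kwargs": {"deltas": [[1, [0, 0, 0.005], 0], [1, [0, 0, 0.01], 0], [1, [0, 0, 0.015], 0], [1, [0, 0, 0.019], 0], [1, [0, 0, 0.023], 0], [1, [0, 0, 0.023], 0]]}}

```text
t: 25.35
eef_pos: [0.6218, -0.0238, 0.1435]
tool_rot: [0.0, 1.0, -0.021, 0.001]
contact_force: [2.5, -1.8, 0.1]
gripper_width: 0.133
grasp_force: 39.2
```

Emit:
{"fn": "apply_moves", "kwargs": {"deltas": [[1, [0, 0, 0.003], 0], [1, [0, 0, 0.006], 0], [1, [0, 0, 0.008], 0], [1, [0, 0, 0.008], 0]]}}

```text
t: 25.75
eef_pos: [0.6219, -0.0238, 0.1434]
tool_rot: [0.0, 1.0, -0.021, 0.001]
contact_force: [-0.0, -1.3, 9.3]
gripper_width: 0.134
grasp_force: 40.7
```

Emit:
{"fn": "apply_moves", "kwargs": {"deltas": [[0.8, [0, 0, 0], 0], [0.6, [0, 0, -0.005], 0], [0.4, [0, 0, -0.005], 0], [0.3, [0, 0, -0.005], 0], [0.3, [0, 0, -0.02], 0], [0.3, [0, 0, -0.1], 0], [0.3, [0, 0, -0.25], 0], [0.3, [0, 0, -0.42], 0], [0.3, [0, 0, -0.55], 0], [0.3, [0, 0, -0.6], 0], [0.3, [0, 0, -0.6], 0]]}}

```text
t: 26.85
eef_pos: [0.622, -0.0235, 0.2638]
tool_rot: [-0.0, 1.0, -0.021, 0.002]
contact_force: [0.1, -0.7, -0.3]
gripper_width: 0.698
grasp_force: 0.0
```

```bash
python3 - <<'E'
from h import *
o=st(); p=dict(np.load("pics/w2.npz")); cc=lambda u,v:[195+(u-1)/2.853,(v-1)/2.853]
print("knob skirt",back(p,[cc(197,507)],.06),"bar ends",back(p,[cc(165,484),cc(236,545)],.09))
# verify cover: top circle
p=wrist("w10")
to(.455,-.016,.25,np.radians(49.3),o)
E
```

```text
t 26.85 p [ 0.622  -0.0235  0.2638] yaw -2.44 F [ 0.1 -0.7 -0.3] T [ 0.02  0.03 -0.01] w 0.698 g 0.0 q7 -1.8
knob skirt [[ 0.47282859 -0.01725502  0.06      ]] bar ends [[ 0.49030166 -0.00146946  0.09      ]
 [ 0.46144156 -0.03457379  0.09      ]]
delta [-0.8363, -0.0017, 0.066] turn -0.1437 | mm 167.0
```

Emit:
{"fn": "apply_moves", "kwargs": {"deltas": [[0.3, [-0.05, 0, 0], -0.01], [0.3, [-0.17, 0, 0], -0.03], [0.3, [-0.33, 0, 0], -0.05], [0.3, [-0.5, 0, 0.05], -0.073], [0.3, [-0.64, 0, 0.1], -0.095], [0.3, [-0.71, 0, 0.13], -0.118], [0.3, [-0.737, 0, 0.15], -0.135], [0.3, [-0.737, 0, 0.15], -0.1437], [0.3, [-0.737, 0, 0.15], -0.1437], [0.3, [-0.737, 0, 0.15], -0.1437]]}}

```text
t: 27.9
eef_pos: [0.4733, -0.0175, 0.2307]
tool_rot: [-0.0, 0.909, 0.416, -0.001]
contact_force: [0.3, -0.7, 0.1]
gripper_width: 0.698
grasp_force: 0.0
```

```bash
python3 - <<'E'
from h import *
from scipy.optimize import least_squares
o=st(); p=wrist("w11"); g=cv2.GaussianBlur(cv2.cvtColor(p["color"],cv2.COLOR_RGB2GRAY),(3,3),0)
uv=proj(p,[.4745,-.0175,.062])[0]; print(uv.round(1))
# skirt edge: radial dark->grey transitions, robust circle fit at z=.060
c0=np.array([.4745,-.0175]); a=np.linspace(0,2*np.pi,120,endpoint=False); rr=np.arange(.018,.034,.0003); P=[]
for t in a:
    q=proj(p,np.c_[c0[0]+rr*np.cos(t),c0[1]+rr*np.sin(t),np.full(len(rr),.06)]).astype(np.float32)
    v=cv2.remap(g,q[:,:1].reshape(1,-1),q[:,1:].reshape(1,-1),1)[0].astype(float); d=np.diff(v); k=d.argmax()
    if d[k]>8: P.append([c0[0]+rr[k]*np.cos(t),c0[1]+rr[k]*np.sin(t)])
P=np.array(P); f=least_squares(lambda q:np.hypot(P[:,0]-q[0],P[:,1]-q[1])-q[2],[*c0,.024],loss="soft_l1",f_scale=.0007).x; print("skirt",f.round(4),len(P))
# pointer: bright pixels near bar top
M=g.copy()*0; cv2.fillPoly(M,[proj(p,np.c_[f[0]+.021*np.cos(a),f[1]+.021*np.sin(a),np.full(120,.093)]).astype(int)],1)
ys,xs=np.where((M>0)&(g>150)); B=back(p,np.c_[xs,ys],.093)[:,:2]; print(len(B))
if len(B)>5:
    m=B.mean(0); w,V=np.linalg.eigh(np.cov(B.T)); d=V[:,1]*np.sign(V[:,1]@(m-f[:2])); print("pointer mid",m.round(4),"dir",np.degrees(np.arctan2(d[1],d[0])).round(1), "from axis",np.degrees(np.arctan2(*(m-f[:2])[::-1])).round(1))
to(f[0],f[1],.066,np.radians(49.3),o)
E
```

```text
t 27.9 p [ 0.4733 -0.0175  0.2307] yaw 49.2 F [ 0.3 -0.7  0.1] T [-0.02  0.01  0.  ] w 0.698 g 0.0 q7 -0.91
[255.  173.6]
skirt [ 0.4721 -0.0172  0.025 ] 98
0
delta [-0.0021, -0.0041, 0.8235] turn -0.0003 | mm 164.0
```

Emit:
{"fn": "apply_moves", "kwargs": {"deltas": [[0.3, [-0.002, -0.003, 0.06], 0], [0.3, [-0.002, -0.003, 0.2], 0], [0.3, [-0.002, -0.003, 0.38], 0], [0.3, [-0.002, -0.003, 0.55], 0], [0.3, [-0.002, -0.003, 0.68], 0], [0.3, [-0.002, -0.003, 0.76], 0], [0.3, [-0.002, -0.003, 0.8], 0], [0.3, [-0.002, -0.003, 0.81], 0], [0.3, [-0.002, -0.003, 0.81], 0]]}}

```text
t: 28.85
eef_pos: [0.4733, -0.0171, 0.0697]
tool_rot: [-0.0, 0.909, 0.417, 0.0]
contact_force: [-0.3, 0.8, 0.1]
gripper_width: 0.701
grasp_force: 0.0
```

Emit:
{"fn": "apply_moves", "kwargs": {"deltas": [[0.5, [0, 0, 0], 0], [0.65, [0, 0, 0], 0], [0.8, [0, 0, 0], 0], [0.9, [0, 0, 0], 0], [1, [0, 0, 0], 0], [1, [0, 0, 0], 0], [1, [0, 0, 0], 0], [1, [0, 0, 0], 0]], "squeeze": 40}}

```text
t: 29.65
eef_pos: [0.4731, -0.017, 0.0703]
tool_rot: [0.0, 0.909, 0.417, 0.0]
contact_force: [-2.9, 1.3, 6.6]
gripper_width: 0.132
grasp_force: 39.6
```

```bash
python3 -c "
from h import *
st()"
```

```text
t 29.65 p [ 0.4731 -0.017   0.0703] yaw 49.3 F [-2.9  1.3  6.6] T [ 0.2   0.53 -0.04] w 0.132 g 39.6 q7 -1.09
```

Emit:
{"fn": "apply_moves", "kwargs": {"deltas": [[1, [0, 0, 0], 0.01], [1, [0, 0, 0], 0.027], [1, [0, 0, 0], 0.045], [1, [0, 0, 0], 0.063], [1, [0, 0, 0], 0.081], [1, [0, 0, 0], 0.099], [1, [0, 0, 0], 0.117], [1, [0, 0, 0], 0.135], [1, [0, 0, 0], 0.153], [1, [0, 0, 0], 0.17], [1, [0, 0, 0], 0.184], [1, [0, 0, 0], 0.191]]}}

```text
t: 30.85
eef_pos: [0.4736, -0.0192, 0.0703]
tool_rot: [0.001, 0.985, -0.171, 0.001]
contact_force: [-0.3, -6.0, 5.0]
gripper_width: 0.131
grasp_force: 39.5
```

Emit:
{"fn": "apply_moves", "kwargs": {"deltas": [[1, [0, 0, 0], 0], [1, [0, 0, 0], 0]]}}

```text
t: 31.05
eef_pos: [0.4736, -0.0192, 0.0703]
tool_rot: [0.001, 0.985, -0.17, 0.001]
contact_force: [-0.6, -5.8, 4.3]
gripper_width: 0.134
grasp_force: 39.5
```

```bash
python3 -c "
from h import *
st()"
```

```text
t 31.05 p [ 0.4736 -0.0192  0.0703] yaw -19.56 F [-0.6 -5.8  4.3] T [-1.38  0.1  -0.04] w 0.134 g 39.5 q7 -2.11
```

Emit:
{"fn": "apply_moves", "kwargs": {"deltas": [[0.8, [0, 0, 0], 0], [0.6, [0, 0, 0], 0], [0.4, [0, 0, 0], 0], [0.3, [0, 0, 0], 0], [0.3, [0, 0, -0.03], 0], [0.3, [0, 0, -0.12], 0], [0.3, [0, 0, -0.28], 0], [0.3, [0, 0, -0.48], 0], [0.3, [0, 0, -0.68], 0], [0.3, [0, 0, -0.8], 0], [0.3, [0, 0, -0.85], 0], [0.3, [0, 0, -0.85], 0]]}}

```text
t: 32.25
eef_pos: [0.4738, -0.0172, 0.2407]
tool_rot: [-0.0, 0.986, -0.169, 0.001]
contact_force: [0.8, 0.0, -0.0]
gripper_width: 0.701
grasp_force: 0.0
```

Emit:
{"fn": "apply_moves", "kwargs": {"deltas": [[0.3, [-0.05, 0, -0.05], 0], [0.3, [-0.12, 0, -0.15], 0], [0.3, [-0.18, 0, -0.25], 0], [0.3, [-0.2, 0, -0.3], 0], [0.3, [-0.2, 0, -0.3], 0]]}}

```text
t: 32.75
eef_pos: [0.4353, -0.0037, 0.3001]
tool_rot: [-0.0, 0.986, -0.169, 0.001]
contact_force: [0.5, -0.5, -0.4]
gripper_width: 0.699
grasp_force: 0.0
```

```bash
python3 - <<'E'
from h import *
from scipy.optimize import least_squares
o=st(); p=wrist("w12"); g=cv2.cvtColor(p["color"],cv2.COLOR_RGB2GRAY)
# bright pointer pixels around knob at z .093
a=np.linspace(0,2*np.pi,60); M=g*0; cv2.fillPoly(M,[proj(p,np.c_[.4725+.02*np.cos(a),-.0173+.02*np.sin(a),np.full(60,.093)]).astype(int)],1)
print("max in knob",g[M>0].max())
ys,xs=np.where((M>0)&(g>110)); B=back(p,np.c_[xs,ys],.093)[:,:2]; print(len(B),B.mean(0).round(4) if len(B) else "")
if len(B)>4:
    w,V=np.linalg.eigh(np.cov(B.T)); d=V[:,1]; m=B.mean(0)-[.4728,-.0175]; d=d*np.sign(d@m); print("pointer dir",np.degrees(np.arctan2(d[1],d[0])).round(1),np.degrees(np.arctan2(m[1],m[0])).round(1),"expected -19.5")
# cover: predicted centre/radius at z=.136 vs. edge
c0=np.array([.6215,-.0233]); rr=np.arange(.030,.048,.0003); P=[]
gb=cv2.GaussianBlur(g,(3,3),0)
a=np.linspace(0,2*np.pi,120,endpoint=False)
for t in a:
    q=proj(p,np.c_[c0[0]+rr*np.cos(t),c0[1]+rr*np.sin(t),np.full(len(rr),.136)]).astype(np.float32)
    v=cv2.remap(gb,q[:,:1].reshape(1,-1),q[:,1:].reshape(1,-1),1)[0].astype(float); d=np.abs(np.diff(v)); k=d.argmax()
    if d[k]>6: P.append([c0[0]+rr[k]*np.cos(t),c0[1]+rr[k]*np.sin(t)])
P=np.array(P); print("cover top",least_squares(lambda q:np.hypot(P[:,0]-q[0],P[:,1]-q[1])-q[2],[*c0,.038],loss="soft_l1",f_scale=.0005).x.round(4),len(P))
for c in ("scene","top"):
    s=bot.read_camera(c)
    for n in ("vial_rack","beaker","headspace_vial","heat_cover"): print(c,n,[(np.round(d["point"],3).tolist(),round(d["confidence"],2)) for d in bot.look_for(s,n)])
E
```

```text
t 32.75 p [ 0.4353 -0.0037  0.3001] yaw -19.43 F [ 0.5 -0.5 -0.4] T [-0.02 -0.04  0.03] w 0.699 g 0.0 q7 -2.05
max in knob 231
37 [ 0.4813 -0.0208]
pointer dir -19.6 -20.9 expected -19.5
cover top [ 0.6161 -0.0232  0.0374] 44
scene vial_rack [([0.651, -0.332, 0.018], 0.65)]
scene beaker [([0.411, 0.449, 0.041], 0.79)]
scene headspace_vial [([0.569, -0.492, 0.038], 0.67), ([0.654, -0.333, 0.02], 0.51), ([0.528, 0.018, 0.054], 0.45)]
scene heat_cover [([0.608, -0.015, 0.133], 0.89), ([0.503, -0.194, 0.023], 0.74), ([0.366, -0.327, 0.021], 0.66)]
top vial_rack [([0.663, -0.354, 0.021], 0.9)]
top beaker [([0.414, 0.451, 0.032], 0.49), ([0.609, -0.028, 0.137], 0.41)]
top headspace_vial [([0.537, -0.065, 0.054], 0.55), ([0.572, -0.494, 0.059], 0.46)]
top heat_cover [([0.619, -0.031, 0.137], 0.81), ([0.37, -0.336, 0.024], 0.78), ([0.507, -0.208, 0.026], 0.53), ([0.595, -0.042, 0.077], 0.53)]
```

```bash
python3 -c "
from station import bot
print(bot.hand_in())"
```

```text
the job is handed in; nothing more can be done
None
```

The job is handed in at about 33 s: block on the key and grey cover over the lug, both pressed down to their home heights, then the selector turned and released (pointer measured at -19.6°, two dots is -19.5°); the last camera check of the cover's position was too noisy to confirm it independently.

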